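Find where the coin-box lid sticks, then back it off

TASK

The sliding lid of the wooden carrom-coin box sticks somewhere along its track and we want to know where. Take the lid by its dark wooden grip and slide it gently towards the brass marker and on, pushing the marker along with the lid, until you clearly feel the lid bind, but do not force it; then slide the lid back 2 cm from the marker, which stays behind to show the tight spot, and let go. Move the marker only with the lid, and leave the other things on the table where they are.

Things in the scene. Friction and masses are not known exactly. Their poses are not given: they have to be found in the camera images.
- coinbox: Fixed wooden box without feet, 180 (x) x 400 (y) x 78 mm, holding carrom coins; it may stand turned on the table. Origin: centre of its underside; z up; its y axis is the sliding direction of the lid (+y closes the lid over the coins, towards and past the marker), +x is the far side, with the rail that carries the marker.
- rail: Fixed far side wall of the coin box (same origin and axes), with a covered groove for the lid's far edge. Somewhere in it, unseen, 45 to 155 mm of lid travel ahead and at least 10 mm past the marker's start, the wood is swollen: there the lid binds, its resistance growing springily by about 0.9 N per mm. 4 N of binding, held a moment, is clear; over 15 N damages the groove.
- lid: Pale wooden sliding lid, 148 (x) x 150 (y) x 8 mm, its underside 62 mm above the table, with a dark wooden grip block standing in its middle: 45 (x) x 22 (y) x 40 mm high, top 110 mm above the table. Origin: centre of the lid's underside; axes as coinbox. Slides only along the coinbox y axis with a steady drag of about 1.5 N and stays where it is left.
- lid_grip (a point): Point in the middle of the lid's grip block, 92 mm above the table, 18 mm below the block's top; pinch the block across its 22 mm width (along y). 22 mm of the block stand between the lid's top and this point.
- lid_edge (a point): Point on the lid's leading (+y) edge, 75 mm in y from the lid's middle, beside the far rail where it meets the marker; axes as coinbox.
- marker: Small brass rider saddled over the far rail, 8 mm long in y, its top 97 mm above the table, with a leg hanging down in front of the lid's leading edge. Slides along y when the lid pushes it, with a drag of about 0.7 N (in addition to the lid's), and stays where it was pushed to. Origin: in the plane of its face towards the lid, at table height on the box's middle line.
- marker_face (a point): Point on the marker's face towards the lid; its y minus that of lid_edge (in coinbox axes) is the gap between lid and marker, 0 when they touch.
- plates: Stack of two melamine plates, 220 mm across, 25 mm high, loose, a bystander. Origin: centre of the underside.
- jug: Steel jug, 112 mm across and 160 mm high, with a side handle, loose, a bystander. Origin: centre of the underside.
- striker: Green acrylic carrom striker, disc 41 mm across and 10 mm high, loose, a bystander. Origin: centre of the underside.
- latchbox: Blue and white plastic box with a red press-button latch, 114 x 154 x 64 mm, loose, a bystander. Origin: centre of the underside.
- mug: Mustard yellow ceramic mug, 80 mm across and 92 mm high, loose, a bystander. Origin: centre of the underside.

How it is judged:
By the outcome, as a careful person would: the job done as asked, in the order asked, and still so for the second after the job is handed in, with the robot touching nothing.
It also fails if it takes over 45 s, if anything falls off the work surface, if the arm or the gripper's body presses on something with over 40 N, if the wrist force passes 120 N, or if a joint passes its speed limit or range.

ROBOT

A 7-joint arm with a two-finger parallel gripper is mounted at the origin on the work surface. World frame = base frame: x ahead of the robot, y to its left, z up, the work surface at z = 0. Lengths are in m, angles in rad, forces in N, time in s.
With the tool pointing down it reaches from about 0.425 to 0.875 m from the base axis. Payload 4.7 kg.
Tool frame: the origin (TCP) lies midway between the tips of the shut fingers; the grasp point (between the pads) lies 19 mm behind it; z points along the fingers, x is the direction in which the jaws open and shut, and the axes are right-handed (so a half turn about z gives the same grasp; the last joint's range is limited). The gripper opens to 87 mm and grips with 3 to 60 N. Pads are 19 mm wide; open, the fingers measure 117 mm over their backs; the gripper's body (75 mm by 190 mm) begins 51 mm behind the grasp point.
Start: joints at [-1.252, 0.321, -0.07, 1.45, 0.023, 1.371, -0.057], TCP at [0.195, 0.62, 0.223] pointing down, gripper open.
Joint ranges: [-2.86, 2.86], [-0.3, 2.09], [-1.38, 1.24], [0.06, 2.45], [-1.56, 4.7], [0.09, 2.05], [-2.69, 2.69]. Speed limits (rad/s): [2.57, 2.57, 3.14, 3.14, 3.14, 3.14, 3.14].

INTERFACE

Orientations are given as a rotation vector (axis times angle).
In Python, from bench import get_state, eyes, ticket gives the robot as it stands.
- The arm moves only by the tool carry_out, never from a script. Its argument "motion" is a list of rows, each a list of 2 entries, a list of its own where there are three numbers: the shift along the world's x, y, z in m, then the turn about the world's z in rad. A call has 1 to 20 rows; each row is the pose to reach, as a shift and turn from the pose commanded when the call began; what a row does not reach only later rows make up. A row lasts 1/10 s, in which the tool goes at most 50 mm and 8.59 degrees, less where a joint would pass 70% of its speed; a pose out of reach is approached as far as the arm can. A call with a gripper value outside its range is refused whole. "grip" is the gripper command: -1 is fully open, 1 is shut, values between are in proportion, set as the call begins (left out, the last holds). The fingers move at their own pace and stop on an object; "squeeze" is the grip in N (left out, the last holds). Time passes only in rows, so rows that repeat a pose let the fingers close. It gives the time, the measured TCP pose, the force and the opening at its end, in the units of the state.
- get_state(): the state, without advancing time (a new reading comes with each control period).
- eyes.get_image(name): name is "scene" or "side" or "wrist"; returns a dict with "pixels" (384x512x3 uint8, blue, green, red), "mtx" (3x3 intrinsics, pixels), "dist_coeffs" ([k1, k2, p1, p2, k3] as OpenCV has them; the pictures are not rectified), "extrinsics" (4x4, takes a point from camera to world coordinates). Camera axes: x right, y down, z forward; pixel columns grow to the right and rows downward; lengths in m; the calibration is good to about 2 mm. A picture is of the moment at which its call begins. There is no depth.
- ticket.close_job(): hands the job in, once; it reports no verdict.
The state is a dict: "time": time; "joint_positions": joint angles; "qd": joint speeds; "joint_torque": joint torques, N m; "position": TCP position; "tool_rot": TCP orientation; "ft_force": force on the tool from outside, world axes, zero at the start; "torque": the same for the moment, N m; "grip_width": opening from 0.0 (shut) to 1.0 (fully open).
Only numpy, scipy, OpenCV 4.12 (cv2) and the standard library are available. Lean on these libraries where they do the work, as an engineer would, in place of code of your own. Each camera call takes 0.05 s, during which the arm holds its last target. There are 200 camera calls.

## Working session

There is one attempt and no reset: what is moved stays moved. The work goes in short steps, Python scripts to look and compute and a tool call to move; the robot and the scene stay as the last step left them, time stands still between calls to the robot, and variables do not carry over. Pictures are saved under pics/ and viewed, about 8 in all and at most 12, crops included, and the job is handed in when it is done.

Besides the shell and the picture viewer there is one more tool, called in YAML: its name, and indented under it one key for each argument. carry_out: Moves the arm, as the interface text tells. Its arguments: {"type":"object","properties":{"motion":{"type":"array","items":{"type":"array"}},"grip":{"type":"number"},"squeeze":{"type":"number"}},"required":["motion"]}

```bash
mkdir -p pics; ls
cat > h.py <<'E'
import numpy as np, cv2
from bench import get_state, eyes, ticket
def grab(name,fn=None):
    d=eyes.get_image(name)
    if fn: cv2.imwrite('pics/'+fn,d["pixels"])
    return d
def ray(d,uv):
    p=cv2.undistortPoints(np.array([[uv]],float),np.array(d["mtx"],float),np.array(d["dist_coeffs"],float))[0,0]
    T=np.array(d["extrinsics"]); return T[:3,3],T[:3,:3]@np.array([p[0],p[1],1.])
def onz(d,uv,z):
    o,v=ray(d,uv); return o+v*(z-o[2])/v[2]
def proj(d,P):
    T=np.linalg.inv(np.array(d["extrinsics"]))
    return cv2.projectPoints(np.array(P,float).reshape(-1,1,3),cv2.Rodrigues(T[:3,:3])[0],T[:3,3],np.array(d["mtx"],float),np.array(d["dist_coeffs"],float))[0].reshape(-1,2)
E
python3 - <<'E'
from h import *
s=get_state();print({k:np.round(v,3) for k,v in s.items()})
a=grab("scene");b=grab("side");c=grab("wrist")
for n,d in zip("abc",(a,b,c)):
    cv2.imwrite(f'pics/{n}.png',d["pixels"]); print(np.round(d["extrinsics"],3).tolist())
import pickle;pickle.dump([a,b,c],open('im.pkl','wb'))
E
```

```text
pics
{'time': np.float64(0.0), 'joint_positions': array([-1.252,  0.322, -0.07 ,  1.452,  0.023,  1.371, -0.057]), 'qd': array([-0.   ,  0.   , -0.001, -0.001, -0.   , -0.001,  0.   ]), 'joint_torque': array([ 0.0000e+00, -4.9129e+01, -4.0300e-01, -3.1254e+01, -6.4000e-02,
        4.3000e-02,  0.0000e+00]), 'position': array([0.195, 0.619, 0.221]), 'tool_rot': array([ 2.532e+00,  1.858e+00, -2.000e-03]), 'ft_force': array([-0.263, -0.53 ,  0.701]), 'torque': array([-0.022,  0.015,  0.066]), 'grip_width': np.float64(1.002)}
[[-0.081, 0.765, -0.638, 1.357], [0.997, 0.059, -0.055, 0.052], [-0.004, -0.641, -0.768, 1.161], [0.0, 0.0, 0.0, 1.0]]
[[0.934, -0.197, 0.298, 0.131], [-0.357, -0.458, 0.814, -0.999], [-0.024, -0.867, -0.498, 0.687], [0.0, 0.0, 0.0, 1.0]]
[[0.3, 0.922, 0.244, 0.129], [0.954, -0.29, -0.078, 0.641], [-0.002, 0.256, -0.967, 0.382], [0.0, 0.0, 0.0, 1.0]]
```

View pics/a.png

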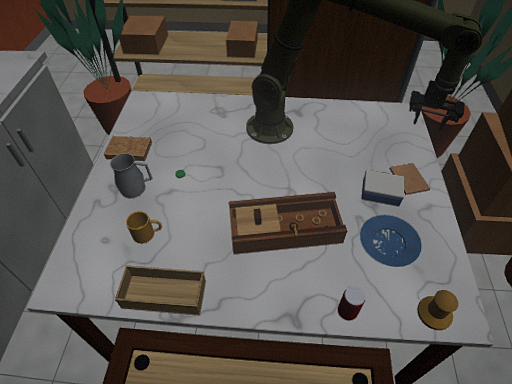

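View pics/b.png

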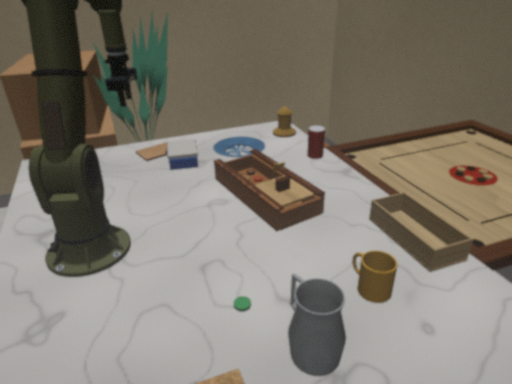

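The scene view shows the box around (287,222), the lid's dark grip at about (257,215), and the brass marker at about (293,228) on the rail nearer the camera. Lid travel is to the image right, which is world +y. The side view shows the grip at about (282,184).

Run:
```python
from h import *
import pickle
a,b,c=pickle.load(open('im.pkl','rb'))
A=cv2.resize(a["pixels"][185:260,222:354],None,fx=6,fy=6,interpolation=cv2.INTER_CUBIC)
cv2.imwrite('pics/a2.png',np.clip(A*1.3,0,255).astype('uint8'))
```

```text
(no output)
```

View pics/a2.png

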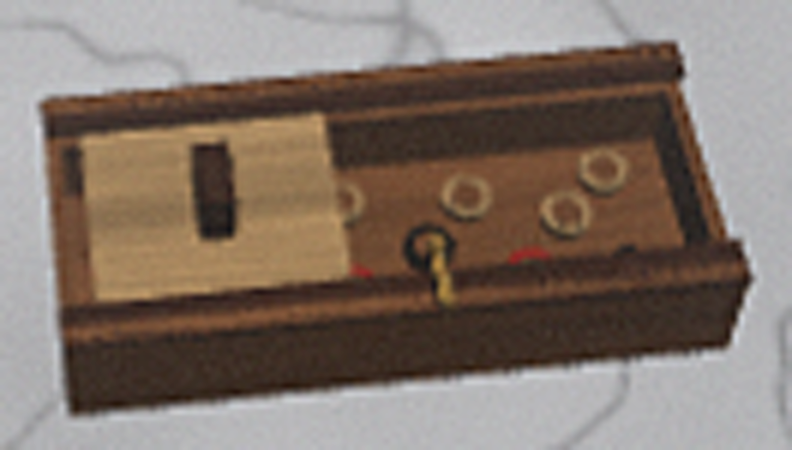

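Run:
```python
from h import *
import pickle
a,b,c=pickle.load(open('im.pkl','rb'))
def pt(x,y,z): return onz(a,(x/6+222-.42,y/6+185-.42),z)
L={'nearL':(65,335,.078),'nearR':(748,281,.078),'farL':(42,102,.078),'farR':(678,45,.078),
'botL':(72,412,0),'botR':(730,346,0),
'lid1':(83,136,.070),'lid2':(325,114,.070),'lid3':(98,299,.070),'lid4':(350,276,.070),
'blkTL':(193,144,.110),'blkTR':(230,142,.110),'blkBotL':(202,240,.07),'blkBotR':(236,237,.07),'mk':(434,238,.097),'mk2':(446,300,.085)}
P={k:pt(*v) for k,v in L.items()}
for k,v in P.items(): print(k,np.round(v,4))
for i,j in [('nearL','nearR'),('farL','farR'),('botL','botR'),('lid1','lid2'),('lid3','lid4'),('nearL','farL'),('nearR','farR'),('blkTL','blkTR')]:
    d=P[j]-P[i];print(i,j,round(np.hypot(*d[:2]),4),round(np.degrees(np.arctan2(d[1],d[0])),2))
print('boxc',sum(P[k] for k in('nearL','nearR','farL','farR'))/4,'lidc',sum(P[k] for k in('lid1','lid2','lid3','lid4'))/4)
```

```text
nearL [ 0.6846 -0.0874  0.078 ]
nearR [0.618  0.3012 0.078 ]
farL [ 0.519  -0.1217  0.078 ]
farR [0.4432 0.2702 0.078 ]
botL [ 0.6889 -0.0869  0.    ]
botR [0.613 0.305 0.   ]
lid1 [ 0.5371 -0.0946  0.07  ]
lid2 [0.5087 0.0519 0.07  ]
lid3 [ 0.6538 -0.0724  0.07  ]
lid4 [0.6267 0.072  0.07  ]
blkTL [ 0.568  -0.0242  0.11  ]
blkTR [ 0.5649 -0.0027  0.11  ]
blkBotL [ 0.6081 -0.0159  0.07  ]
blkBotR [0.6044 0.0039 0.07  ]
mk [0.6149 0.1186 0.097 ]
mk2 [0.6488 0.1269 0.085 ]
nearL nearR 0.3943 99.71
farL farR 0.3991 100.95
botL botR 0.3991 100.97
lid1 lid2 0.1493 100.98
lid3 lid4 0.1469 100.67
nearL farL 0.169 -168.3
nearR farR 0.1776 -169.92
blkTL blkTR 0.0218 98.32
boxc [0.56620439 0.09057328 0.078     ] lidc [ 0.58156521 -0.01077994  0.07      ]
```

carry_out:
  motion:
    - [[0.01,-0.016,0],0.03]
    - [[0.03,-0.05,0],0.07]
    - [[0.055,-0.09,0],0.1]
    - [[0.08,-0.13,0],0.13]
    - [[0.105,-0.17,0],0.16]
    - [[0.13,-0.21,0],0.19]
    - [[0.155,-0.25,0],0.22]
    - [[0.18,-0.29,0],0.25]
    - [[0.205,-0.33,0],0.28]
    - [[0.23,-0.37,0],0.31]
    - [[0.255,-0.41,0],0.34]
    - [[0.28,-0.45,0],0.37]
    - [[0.305,-0.49,0],0.4]
    - [[0.33,-0.53,0],0.43]
    - [[0.355,-0.57,0],0.46]
    - [[0.375,-0.605,0],0.48]
    - [[0.391,-0.63,0],0.494]
    - [[0.391,-0.63,0],0.494]
    - [[0.391,-0.63,0],0.494]
  grip: -1

```text
time: 2.05
position: [0.5858, -0.0103, 0.222]
tool_rot: [-2.003, -2.419, 0.001]
ft_force: [-0.6, 0.2, 0.0]
grip_width: 0.997
```

Run:
```python
from h import *
c=grab("wrist","w1.png");s=get_state();print(s["time"],np.round(s["position"],4),np.round(s["tool_rot"],3),np.round(s["ft_force"],2),np.round(s["joint_positions"],2))
import pickle;pickle.dump(c,open('w.pkl','wb'))
R=cv2.Rodrigues(np.array(s["tool_rot"],float))[0];print(np.degrees(np.arctan2(R[1,0],R[0,0])))
print(proj(c,[[.5863,-.0097,.11]]))
```

```text
2.1 [ 0.5857 -0.0089  0.2221] [-2.    -2.421  0.   ] [-0.19  0.82  0.52] [-0.47  0.19  0.51  1.63 -0.1   1.34  1.81]
100.87718062275668
[[262.29302367 184.83116389]]
```

View pics/w1.png

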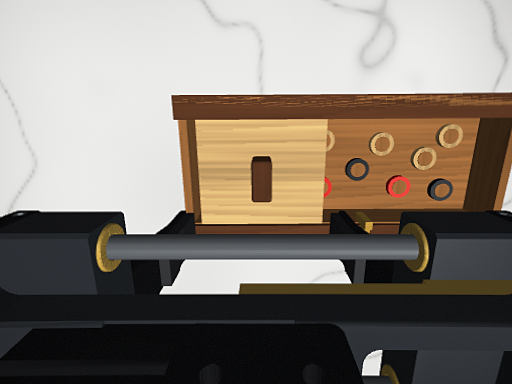

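The wrist view shows the block at about (261,180) and the lid from columns 195 to 327, with the marker at about (366,225). The edges are square to the image, so the yaw is right.

Run:
```python
from h import *
import pickle
c=pickle.load(open('w.pkl','rb'));I=c["pixels"].astype(int)
yaw=np.radians(100.8);u=np.array([np.cos(yaw),np.sin(yaw)]);f=np.array([u[1],-u[0]])
m=((I.sum(2)<260)).astype('uint8');m[:125]=0;m[215:]=0;m[:,:215]=0;m[:,310:]=0
n,l,st,ce=cv2.connectedComponentsWithStats(m);k=1+st[1:,4].argmax();print(st[k],ce[k])
for r in (160,170,180,190,198): x=np.where(l[r]==k)[0];print(r,x.min(),x.max())
# shades down column to split top/side
print([int(v) for v in I[150:208,261].sum(1)])
for nme,uv,z in [('lidL',(195.5,180),.07),('lidR',(326,180),.07),('L',(251.5,190),.11),('R',(271.5,190),.11),('mkL',(362,224),.09),('mkR',(372,224),.09)]:
    p=onz(c,uv,z);print(nme,np.round(p,4),'along',round(p[:2]@u,4),'across',round(p[:2]@f,4))
print('tcp along',np.array([.5857,-.0095])@u,'across',np.array([.5857,-.0095])@f)
P=lambda al,ac,z:[*(al*u+ac*f),z]
```

```text
[251 156  21  46 915] [261.28852459 178.62404372]
160 252 270
170 251 271
180 252 271
190 252 271
198 252 271
[518, 496, 479, 482, 508, 567, 180, 51, 79, 74, 78, 102, 162, 169, 189, 186, 184, 185, 189, 182, 181, 185, 184, 185, 189, 178, 186, 180, 183, 181, 176, 179, 182, 177, 180, 182, 176, 177, 176, 176, 176, 179, 179, 175, 172, 176, 177, 173, 174, 171, 164, 103, 431, 559, 522, 516, 571, 567]
lidL [ 0.6054 -0.0872  0.07  ] along -0.199 across 0.5783
lidR [0.5764 0.0659 0.07  ] along -0.0433 across 0.5785
L [ 0.5939 -0.0198  0.11  ] along -0.1307 across 0.5797
R [0.59   0.0009 0.11  ] along -0.1097 across 0.5797
mkL [0.616  0.1143 0.09  ] along -0.0032 across 0.6265
mkR [0.6138 0.1257 0.09  ] along 0.0084 across 0.6265
tcp along -0.11908096483478145 across 0.5735455202632286
```

carry_out:
  motion:
    - [[-0.001,-0.001,-0.02],0]
    - [[-0.001,-0.001,-0.05],0]
    - [[-0.001,-0.001,-0.08],0]
    - [[-0.001,-0.001,-0.105],0]
    - [[-0.001,-0.001,-0.125],0]
    - [[-0.001,-0.001,-0.137],0]
    - [[-0.001,-0.001,-0.142],0]
    - [[-0.001,-0.001,-0.142],0]
    - [[-0.001,-0.001,-0.142],0]

```text
time: 3.0
position: [0.5858, -0.0106, 0.0816]
tool_rot: [2.001, 2.421, 0.002]
ft_force: [0.7, 0.4, 0.9]
grip_width: 0.999
```

carry_out:
  motion:
    - [[0,0,0],0]
    - [[0,0,0],0]
    - [[0,0,0],0]
    - [[0,0,0],0]
    - [[0,0,0],0]
    - [[0,0,0],0]
    - [[0,0,0],0]
    - [[0,0,0],0]
    - [[0,0,0],0]
    - [[0,0,0],0]
  grip: 1
  squeeze: 25

```text
time: 4.0
position: [0.5851, -0.011, 0.0805]
tool_rot: [-2.001, -2.422, 0.0]
ft_force: [0.8, -0.3, 0.6]
grip_width: 0.246
```

carry_out:
  motion:
    - [[-0.0005,0.003,0],0]
    - [[-0.0015,0.0079,0],0]
    - [[-0.0024,0.0128,0],0]
    - [[-0.0034,0.0177,0],0]
    - [[-0.0043,0.0226,0],0]
    - [[-0.0052,0.0275,0],0]
    - [[-0.0061,0.032,0],0]
    - [[-0.0069,0.036,0],0]
    - [[-0.0075,0.0393,0],0]
    - [[-0.0075,0.0393,0],0]

```text
time: 5.0
position: [0.5772, 0.0294, 0.0806]
tool_rot: [-2.0, -2.421, -0.0]
ft_force: [-1.4, 0.3, 0.6]
grip_width: 0.253
```

```bash
cat > st.py <<'E'
from h import *
u=np.array([-.1874,.9823]);f=np.array([.9823,.1874])
s=get_state();F=np.array(s["ft_force"]);p=np.array(s["position"])
print(round(s["time"],2),'pos',np.round(p,4),'travel',round((p[:2]-[.5851,-.011])@u*1e3,1),'across',round((p[:2]-[.5851,-.011])@f*1e3,1),'F u,f,z',np.round([F[:2]@u,F[:2]@f,F[2]],2),s["grip_width"])
E
python3 st.py
python3 - <<'E'
from h import *
grab("wrist","w2.png")
E
```

```text
5.0 pos [0.5772 0.0294 0.0806] travel 41.2 across -0.2 F u,f,z [ 0.51 -1.36  0.63] 0.25313909214048724
```

View pics/w2.png

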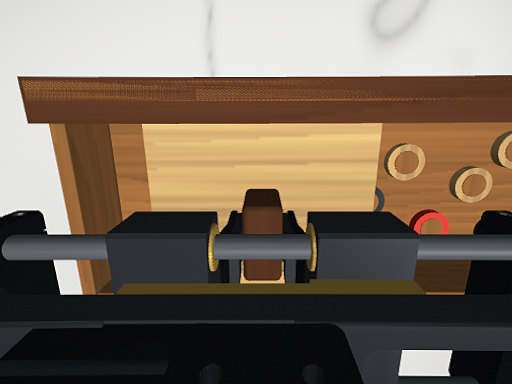

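The lid follows the grip (leading edge at column 381). I'll keep going in small steps and watch the force.

carry_out:
  motion:
    - [[-0.0004,0.002,0],0]
    - [[-0.0008,0.0039,0],0]

```text
time: 5.25
position: [0.5768, 0.0318, 0.0805]
tool_rot: [2.002, 2.421, -0.001]
ft_force: [-0.8, -2.7, 1.1]
grip_width: 0.25
```

carry_out:
  motion:
    - [[-0.0004,0.002,0],0]
    - [[-0.0007,0.0039,0],0]

```text
time: 5.45
position: [0.576, 0.0357, 0.0806]
tool_rot: [2.002, 2.421, -0.001]
ft_force: [-1.6, -2.1, -0.1]
grip_width: 0.252
```

carry_out:
  motion:
    - [[-0.0004,0.002,0],0]
    - [[-0.0008,0.0039,0],0]

```text
time: 5.65
position: [0.5752, 0.04, 0.0806]
tool_rot: [-2.002, -2.421, 0.0]
ft_force: [-0.8, -2.7, 0.5]
grip_width: 0.253
```

carry_out:
  motion:
    - [[-0.0004,0.002,0],0]
    - [[-0.0007,0.0039,0],0]

```text
time: 5.85
position: [0.5744, 0.0441, 0.0805]
tool_rot: [-2.001, -2.421, 0.0]
ft_force: [-1.8, -2.7, 1.4]
grip_width: 0.252
```

carry_out:
  motion:
    - [[-0.0004,0.002,0],0]
    - [[-0.0008,0.0039,0],0]

```text
time: 6.05
position: [0.5736, 0.0479, 0.0805]
tool_rot: [-2.002, -2.421, 0.0]
ft_force: [-1.0, -3.5, 0.3]
grip_width: 0.254
```

carry_out:
  motion:
    - [[-0.0004,0.002,0],0]
    - [[-0.0007,0.0039,0],0]

```text
time: 6.25
position: [0.5731, 0.0507, 0.0805]
tool_rot: [2.002, 2.42, -0.002]
ft_force: [-1.9, -5.7, 0.9]
grip_width: 0.253
```

Force is rising; I'll hold to confirm.

carry_out:
  motion:
    - [[0,0,0],0]
    - [[0,0,0],0]

```text
time: 6.45
position: [0.573, 0.0511, 0.0805]
tool_rot: [2.002, 2.421, -0.001]
ft_force: [-1.7, -4.5, 0.8]
grip_width: 0.249
```

carry_out:
  motion:
    - [[-0.0002,0.001,0],0]
    - [[-0.0002,0.001,0],0]

```text
time: 6.65
position: [0.5729, 0.0515, 0.0805]
tool_rot: [2.002, 2.42, -0.002]
ft_force: [-1.3, -5.6, 0.6]
grip_width: 0.249
```

carry_out:
  motion:
    - [[-0.0002,0.001,0],0]
    - [[-0.0004,0.002,0],0]
    - [[-0.0004,0.002,0],0]

```text
time: 6.95
position: [0.5727, 0.0529, 0.0805]
tool_rot: [2.002, 2.419, -0.002]
ft_force: [-1.1, -7.6, -0.4]
grip_width: 0.252
```

carry_out:
  motion:
    - [[-0.0002,0.001,0],0]
    - [[-0.0003,0.0015,0],0]
    - [[-0.0003,0.0015,0],0]

```text
time: 7.25
position: [0.5725, 0.0538, 0.0806]
tool_rot: [2.002, 2.418, -0.003]
ft_force: [-0.7, -7.3, -0.0]
grip_width: 0.251
```

carry_out:
  motion:
    - [[-0.0002,0.001,0],0]
    - [[-0.0002,0.001,0],0]
    - [[-0.0002,0.001,0],0]
    - [[-0.0002,0.001,0],0]
    - [[-0.0002,0.001,0],0]
    - [[-0.0002,0.001,0],0]

```text
time: 7.85
position: [0.5723, 0.0545, 0.0806]
tool_rot: [2.002, 2.418, -0.003]
ft_force: [-0.6, -7.8, 0.1]
grip_width: 0.249
```

Run:
```python
from h import *
import subprocess
for i in range(4):
    d=grab("scene","s2.png"); subprocess.run(["python3","st.py"])
cv2.imwrite('pics/s2c.png',cv2.resize(d["pixels"][185:260,222:354],None,fx=6,fy=6,interpolation=cv2.INTER_CUBIC))
```

```text
7.9 pos [0.5723 0.0545 0.0806] travel 66.8 across -0.2 F u,f,z [-7.73 -1.59  0.25] 0.25266230552943764
this script no longer has the robotException ignored in: <_io.TextIOWrapper mode='rw' encoding='UTF-8'>
Traceback (most recent call last):
BrokenPipeError: [Errno 32] Broken pipe
```

Run:
```python
from h import *
d=grab("scene")
cv2.imwrite('pics/s2c.png',cv2.resize(d["pixels"][185:260,222:354],None,fx=6,fy=6,interpolation=cv2.INTER_CUBIC))
```

```text
(no output)
```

View pics/s2c.png

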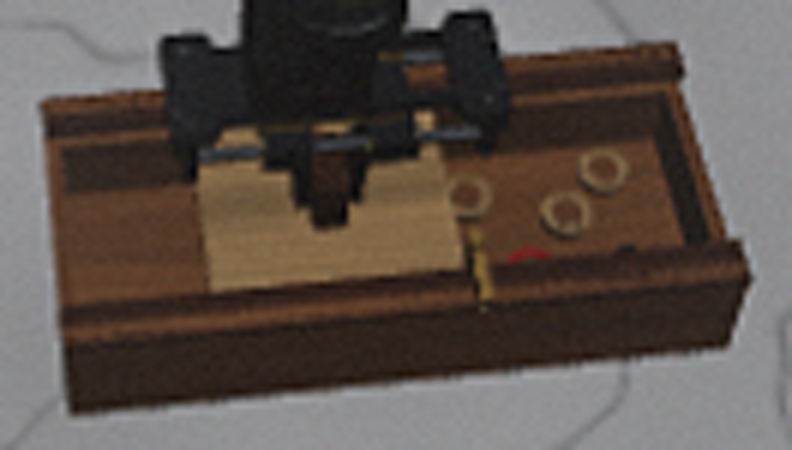

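The marker was pushed about 24 mm and sits against the lid edge (columns 463 and 475). Binding of about 5.5 N was held for more than half a second. Now the lid goes back 20 mm.

carry_out:
  motion:
    - [[0.0004,-0.002,0],0]
    - [[0.0009,-0.005,0],0]
    - [[0.0015,-0.008,0],0]
    - [[0.0021,-0.011,0],0]
    - [[0.0027,-0.014,0],0]
    - [[0.0033,-0.017,0],0]
    - [[0.0038,-0.02,0],0]
    - [[0.0042,-0.022,0],0]
    - [[0.0044,-0.0229,0],0]
    - [[0.0044,-0.0229,0],0]
    - [[0.0044,-0.0229,0],0]

```text
time: 9.05
position: [0.5763, 0.0341, 0.0806]
tool_rot: [2.002, 2.421, -0.0]
ft_force: [-2.9, 0.1, 0.7]
grip_width: 0.25
```

```bash
python3 st.py
```

```text
9.05 pos [0.5763 0.0341 0.0806] travel 45.9 across -0.2 F u,f,z [ 0.65 -2.8   0.66] 0.24984263287104402
```

carry_out:
  motion:
    - [[-0.0002,0.0008,0],0]
    - [[-0.0003,0.0014,0],0]
    - [[-0.0003,0.0014,0],0]
    - [[-0.0003,0.0014,0],0]

```text
time: 9.45
position: [0.5761, 0.0353, 0.0805]
tool_rot: [2.002, 2.421, -0.0]
ft_force: [-3.6, -1.8, 1.0]
grip_width: 0.246
```

```bash
python3 st.py
python3 - <<'E'
from h import *
d=grab("scene")
cv2.imwrite('pics/s3c.png',cv2.resize(d["pixels"][195:250,252:342],None,fx=8,fy=8,interpolation=cv2.INTER_CUBIC))
import pickle;pickle.dump(d,open('s3.pkl','wb'))
E
```

```text
9.45 pos [0.5761 0.0353 0.0805] travel 47.2 across -0.2 F u,f,z [-1.11 -3.83  0.99] 0.24561165412970076
```

View pics/s3c.png

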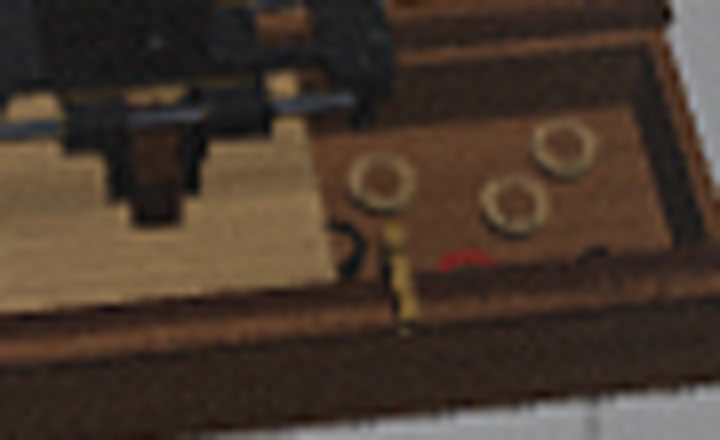

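The marker stayed put at about column 301, and by TCP travel the gap is 19.6 mm. Releasing.

carry_out:
  motion:
    - [[0,0,0],0]
    - [[0,0,0],0]
    - [[0,0,0],0]
    - [[0,0,0],0]
    - [[0,0,0],0]
    - [[0,0,0],0]
    - [[0,0,0],0]
    - [[0,0,0],0]
  grip: -1

```text
time: 10.3
position: [0.5761, 0.0357, 0.0806]
tool_rot: [-2.002, -2.421, -0.0]
ft_force: [-0.4, 0.3, 0.5]
grip_width: 0.893
```

carry_out:
  motion:
    - [[0,0,0.01],0]
    - [[0,0,0.03],0]
    - [[0,0,0.055],0]
    - [[0,0,0.085],0]
    - [[0,0,0.115],0]
    - [[0,0,0.14],0]
    - [[0,0,0.15],0]
    - [[0,0,0.15],0]
    - [[0,0,0.15],0]

```text
time: 11.2
position: [0.5755, 0.0357, 0.2296]
tool_rot: [-2.001, -2.421, 0.002]
ft_force: [0.2, 0.5, -0.1]
grip_width: 1.0
```

```bash
python3 st.py
python3 - <<'E'
from h import *
d=grab("wrist","w4.png")
E
```

```text
11.2 pos [0.5755 0.0357 0.2296] travel 47.7 across -0.6 F u,f,z [ 0.48  0.27 -0.07] 1.0004448622408593
```

View pics/w4.png

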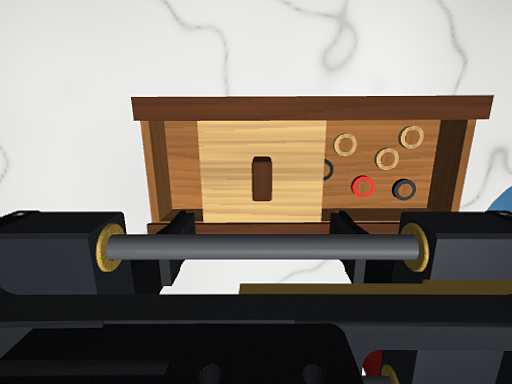

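The lid stands clear of the gripper, with the block at columns 252–271 and the edge at 322. Last check: a sub-pixel measurement of how far the lid edge moved back.

Run:
```python
from h import *
a=cv2.imread('pics/a.png');s2=cv2.imread('pics/s2.png');d=grab("scene");n=d["pixels"];cv2.imwrite('pics/s4.png',n)
def edge(I,r,lo,hi):
    g=np.diff(I[r,lo:hi].astype(float).sum(1));g=np.clip(-g,0,None);k=g.argmax();w=g[max(k-2,0):k+3];return lo+.5+(w*np.arange(max(k-2,0),k+3)[:len(w)]).sum()/w.sum()
for nm,I,lo in (('start',a,268),('bind',s2,290),('now',n,285)):
    for r in (220,222,224,226,228):
        c=edge(I,r,lo,lo+16);p=onz(d,(c,r),.07);print(nm,r,round(c,2),'along',round((p[:2]@[-.1874,.9823])*1e3,1))
# brass marker columns
for nm,I in (('start',a),('bind',s2),('now',n)):
    B=I.astype(int);m=(B[...,2]-B[...,0]>55)&(B[...,1]-B[...,0]>30)&(B[...,2]-B[...,1]<60)
    m[:222]=0;m[237:]=0;m[:,:288]=0;m[:,306:]=0
    y,x=np.nonzero(m);print(nm,len(x),x.mean() if len(x) else None,y.mean() if len(y) else None)
dif=np.abs(a.astype(int)-n).sum(2);dif[:, :]=dif
for nm,(x0,y0,x1,y1) in dict(jug=(105,145,155,200),mug=(120,205,165,245),striker=(172,166,190,182),latch=(355,165,410,208),plates=(355,210,425,270)).items(): print(nm,round(float((dif[y0:y1,x0:x1]>120).mean()),3))
print(np.round(get_state()["qd"],3).tolist())
```

```text
start 220 281.24 along -35.3
start 222 278.77 along -45.4
start 224 279.21 along -45.1
start 226 279.66 along -44.7
start 228 279.75 along -45.7
bind 220 297.67 along 22.9
bind 222 297.76 along 21.7
bind 224 298.1 along 21.3
bind 226 298.75 along 22.1
bind 228 298.94 along 21.2
now 220 291.82 along 2.2
now 222 292.13 along 1.8
now 224 293.12 along 3.8
now 226 292.97 along 1.9
now 228 293.67 along 2.9
start 17 295.11764705882354 230.11764705882354
bind 88 294.6363636363636 225.9659090909091
now 54 294.5 226.64814814814815
jug 0.0
mug 0.0
striker 0.0
latch 0.0
plates 0.0
[-0.002, 0.003, 0.002, -0.004, 0.0, 0.002, 0.001]
```

```bash
python3 -c "
from bench import ticket; print(ticket.close_job())"
```

```text
the job is handed in; nothing more can be done
None
```

I found the tight spot at about 67 mm of lid travel from where the lid started. The brass marker now stands there, and the job is handed in.

- **Binding:** I slid the lid by its grip, and it pushed the marker about 24 mm along the rail. The resistance then climbed from about 2.4 N to about 7.7 N. Taking off the drag of lid and marker, that is about 5.5 N of binding. I held it for more than half a second, well below the 15 N damage limit.
- **Gap:** I slid the lid back, overshot by about 1 mm, nudged it forward again and let go. The lid moved back 19.6 mm by the arm's reading and about 19.3 ± 1 mm in the camera images.
- **Marker:** By eye in the images it stayed where the lid left it, at about column 301 both at the bind and after the lid moved back. My colour-mask check of its position was no use because it picked up lid pixels, so nothing numerical confirms this.
- **Other things:** The jug, mug, striker, latch box and plates show no change between the first and last pictures. The arm is clear above the box, at rest and touching nothing.

The robot's clock stood at about 11 s of the 45 s allowed.

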